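# Shut the vial cooler drawer and feel its gap with the taper gauge

## Task

Push the loaded vial drawer fully shut. Then take the taper gauge out of its stand by the handle and slide its leaf straight down, flat between the drawer's front panel and the steel sprung plate behind the panel's left end (the robot's left), until it drags snugly between the two, with about 5 N of push, without forcing it or springing the drawer open. Finish while still holding the gauge upright at that depth; leave the other things on the bench where they are.

Things in the scene. Friction and masses are not known exactly. Their poses are not given: they have to be found in the camera images.
- cooler: Light grey bench-top vial cooler, fixed, 280 mm wide, 235 mm deep, 116 mm high. Origin on the bench at the middle of its front, in the plane of the front panel's inner face when the drawer is shut; x points back into the cooler, y to its left end (the robot's left), z up. Behind the panel's ends its housing begins at x = 35 mm. The drawer comes out towards -x (towards the robot).
- drawer: The vial drawer with its front panel. Its origin is on the bench below the middle of the panel's inner face, so it coincides with the cooler's origin when fully shut (against a stop) and lies up to 100 mm towards -x when out. It runs stiffly (about 13 N to move it) and stays where it is left; a push of more than 13 N on the panel from inside springs it open. Axes as the cooler's.
- front_center (a point): Centre of the outer face (robot side) of the dark upright drawer front panel, 59 mm above the bench; moves with the drawer. The panel is 280 mm wide, 12 mm thick, from 12 to 106 mm high, with a thin lip on top flaring towards the robot, to a height of 115 mm and about 7 mm out from the inner face (not past the outer face). Axes as the cooler's.
- gap_mouth (a point): Point fixed to the cooler, 2 mm behind the inner face of the shut front panel, 112 mm towards the cooler's left end (+y), 106 mm above the bench: the middle of the gap at its throat, to within 0.5 mm. The gap between panel and sprung plate at the shut drawer is 3.2 to 4.8 mm and differs each time. Above the throat both lips flare to a mouth about 15 mm wide at 115 mm height; below it the gap is open for more than 90 mm. Axes as the cooler's: the leaf's thickness goes along x.
- backing_plate: Sprung steel plate, upright, 52 mm wide (along y), from 10 to 106 mm high, with a lip flaring backwards. Origin on the bench below the middle of its face towards the panel; axes as the cooler's. It yields backwards (+x) against a spring of about 6 N per mm, at most 8 mm.
- gauge_grip (a point): Centre of the gauge's black handle. The handle is a block 18 mm (its x) by 34 mm (its y) by 60 mm high (z). The steel leaf hangs 110 mm below the handle's underside (140 mm below this point), 20 mm wide (along y), 7 mm thick (along x) for the top 25 mm, then tapering evenly over 85 mm to 2 mm at the tip. It weighs about 80 g. The same turned half round.
- leaf: The gauge's steel leaf; origin at the middle of its top, under the handle; axes as the gauge's. It flexes a little at its top, about its y axis, so it finds its own middle in the gap (about 0.1 N per mm at the tip). Pushing it down past first touch, the drag grows gently, by roughly 0.4 N per mm.
- leaf_tip (a point): Middle of the leaf's lower tip, 110 mm below the handle's underside.
- gauge: The taper gauge as a whole (handle and leaf); origin at the middle of the handle's underside, z up along the handle.
- stand: Aluminium block stand, fixed, 55 by 60 mm, 120 mm high, with an 11 by 25 mm slot through it in which the leaf hangs; the gauge's handle rests on its top. It is at the robot's left or right. Origin on the bench below its centre, axes as the gauge's in it.
- vial_rack: Bystander: black block rack 100 x 100 mm with amber vials, 67 mm high, fixed. Origin on the bench below its centre.
- vial_a: Bystander: small glass vial, 23 mm across, 55 mm high, standing. Origin at its foot.
- vial_b: Bystander: like vial_a.
- reagent: Bystander: amber bottle, 70 mm across, 140 mm high. Origin at its foot.
- jar: Bystander: white jar, 68 mm across, 85 mm high. Origin at its foot.
- beaker: Bystander: glass beaker, 64 mm across, 80 mm high. Origin at its foot.
- driver: Bystander: screwdriver lying on the bench.

How it is judged:
By the outcome, as a careful person would: the job done as asked, in the order asked, and still so for the second after the job is handed in, while the arm keeps its last pose, push and grip.
It also fails if it takes over 72 s, if anything falls off the work surface, if the arm or the gripper's body presses on something with over 40 N, if the wrist force passes 120 N, or if a joint passes its speed limit or range.

## Robot

A 6-joint arm with a two-finger parallel gripper is mounted at the origin on the work surface. World frame = base frame: x ahead of the robot, y to its left, z up, the work surface at z = 0. Lengths are in m, angles in rad, forces in N, time in s.
With the tool pointing down it reaches from about 0.325 to 0.9 m from the base axis. Payload 6.1 kg.
Tool frame: the origin (TCP) lies at the very end of the fingers, on their centre line; the grasp point (between the pads) lies 19 mm behind it; z points along the fingers, y is the line along which they close (so a half turn about z gives the same grasp; the last joint's range is limited). The gripper opens to 87 mm and grips with 3 to 60 N. Pads are 19 mm wide; open, the fingers measure 117 mm over their backs; the gripper's body (75 mm by 190 mm) begins 51 mm behind the grasp point.
Start: joints at [1.085, 0.22, 1.526, -0, 1.395, -0.126], TCP at [0.22, 0.585, 0.223] pointing down, gripper open.
Joint ranges: [-2.98, 2.98], [-0.91, 2.08], [0.09, 2.57], [-1.24, 4.39], [0.2, 2.65], [-2.68, 2.68]. Speed limits (rad/s): [2.57, 2.57, 3.01, 3.14, 3.14, 3.14].

## Interface

Orientations are given as [roll, pitch, yaw] about the fixed x, y, z axes, in that order (R = Rz(yaw) Ry(pitch) Rx(roll)).
In Python, from rig import arm gives the robot as it stands.
- The arm moves only by the tool arm_command, never from a script. Its argument "steps" is a list of rows, each an object of numbers: "hand": the gripper's target within -1 to 1 (fully open at 1, half-way at 0, shut at -1); "tx", "ty", "tz": the shift along the tool's x, y, z in m; "ax", "ay", "az": the turn, a rotation vector about the tool's x, y, z in rad. A call has 1 to 20 rows; each row shifts and turns the commanded pose from where the row before left it, along the tool's axes as they then stand; what a row does not reach is not made up. A row lasts 1/8 s, in which the tool goes at most 62.5 mm and 10.7 degrees, less where a joint would pass 70% of its speed; a pose out of reach is approached as far as the arm can. A call is refused whole if a number of a shift passes 0.0625 or a number of a turn 0.188, either way. A call with a gripper value outside its range is refused whole. The fingers move at their own pace and stop on an object; "newtons" is the grip in N (left out, the last holds). Time passes only in rows, so rows that do not move let the fingers close. It gives the time, the measured TCP pose, the force, the opening and the grip force at its end, in the units of the state.
- arm.get_obs(): the state, without advancing time (a new reading comes with each control period).
- arm.camera(name): name is "scene" or "side" or "wrist"; returns a dict with "image" (420x560x3 uint8, red, green, blue), "K" (3x3 intrinsics, pixels), "k1" (the pictures are not rectified: a ray, as slopes to the right and down, at radius r is drawn at 1 + k1 r^2 times it, then the intrinsics apply), "cam_to_world" (4x4, takes a point from camera to world coordinates); the wrist camera has in their place "mount" (4x4, takes a point from camera to tool coordinates, whose origin is the TCP and whose axes are the flange's). Camera axes: x right, y down, z forward; pixel columns grow to the right and rows downward; lengths in m; the calibration is good to about 2 mm. A picture is of the moment at which its call begins: read the wrist's pose just before it. There is no depth.
- arm.job_done(): hands the job in; it is judged then, once.
The state is a dict: "clock": time; "q": joint angles; "dq": joint speeds; "effort": joint torques, N m; "tool_pos": TCP position; "tcp_rot": TCP orientation; "contact_force": force on the tool from outside, world axes, zero at the start; "moment": the same for the moment, N m; "width": finger opening in m; "gripper_force": force on a finger pad.
Only numpy, scipy, OpenCV 4.12 (cv2) and the standard library are available. Lean on these libraries where they do the work, as an engineer would, in place of code of your own. Each camera call takes 0.05 s, during which the arm holds its last target. There are 200 camera calls.

## Working session

There is one attempt and no reset: what is moved stays moved. The work goes in short steps, Python scripts to look and compute and a tool call to move; the robot and the scene stay as the last step left them, time stands still between calls to the robot, and variables do not carry over. Pictures are saved under pics/ and viewed, at most 10 in all, crops included, and the job is handed in when it is done.

Besides the shell and the picture viewer there is one more tool, called after ">>>" by a JSON object that holds its "fn" and its "kwargs". arm_command: Moves the arm, as the interface text tells. Its arguments: {"type":"object","properties":{"steps":{"type":"array","items":{"type":"object","properties":{"hand":{"type":"number"},"tx":{"type":"number"},"ty":{"type":"number"},"tz":{"type":"number"},"ax":{"type":"number"},"ay":{"type":"number"},"az":{"type":"number"}}}},"newtons":{"type":"number"}},"required":["steps"]}

```bash
ls; mkdir -p pics; cat > h.py <<'E'
import numpy as np, cv2
from rig import arm
from scipy.spatial.transform import Rotation as R
def snap(n,f):
    o=arm.get_obs(); c=arm.camera(n); cv2.imwrite('pics/'+f,c['image'][:,:,::-1])
    if 'mount' in c:
        T=np.eye(4);T[:3,:3]=R.from_euler('xyz',o['tcp_rot']).as_matrix();T[:3,3]=o['tool_pos']
        M=T@np.array(c['mount'])
    else: M=np.array(c['cam_to_world'])
    np.savez('pics/'+f[:-4]+'.npz',K=c['K'],k1=c['k1'],M=M,image=c['image']); return c
def load(f):
    d=np.load('pics/'+f+'.npz'); return d['K'],float(d['k1']),d['M']
def ray(f,u,v):
    K,k1,M=load(f)
    p=cv2.undistortPoints(np.array([[[u,v]]],float),K,np.array([k1,0,0,0,0.]))[0,0]
    d=M[:3,:3]@np.array([p[0],p[1],1]); return M[:3,3],d/np.linalg.norm(d)
def onz(f,u,v,z):
    o,d=ray(f,u,v); return o+d*(z-o[2])/d[2]
def tri(*obs):
    A=np.zeros((3,3));b=np.zeros(3)
    for f,u,v in obs:
        o,d=ray(f,u,v);P=np.eye(3)-np.outer(d,d);A+=P;b+=P@o
    x=np.linalg.solve(A,b); return x
def proj(f,X):
    K,k1,M=load(f); Mi=np.linalg.inv(M); p=Mi[:3,:3]@np.array(X).T.reshape(3,-1)+Mi[:3,3:]
    x=p[:2]/p[2]; r=(x**2).sum(0); x=x*(1+k1*r); return (K[:2,:2]@x+K[:2,2:]).T
E
python3 - <<'E'
from h import *
for n in ['scene','side','wrist']: snap(n,n+'0.png')
o=arm.get_obs(); print(o)
for n in ['scene0','side0','wrist0']: K,k,M=load(n);print(n,K[0,0],k,M.round(3).tolist())
im=np.hstack([cv2.imread('pics/%s0.png'%n) for n in ['scene']])
cv2.imwrite('pics/s.png',cv2.resize(im,(800,600),interpolation=cv2.INTER_CUBIC))
cv2.imwrite('pics/d.png',cv2.resize(cv2.imread('pics/side0.png'),(800,600),interpolation=cv2.INTER_CUBIC))
E
```

```text
pics
{'clock': 0.15, 'q': array([ 1.08486766e+00,  2.21055424e-01,  1.52734432e+00, -8.78308015e-06,
        1.39470292e+00, -1.26111085e-01]), 'dq': array([-0.00081356, -0.00101534, -0.0020116 ,  0.00026622,  0.00053932,
        0.0002923 ]), 'effort': array([ 3.90844625e-04, -4.95190215e+01, -3.87885690e+01,  7.01555307e-02,
        5.31349937e-02, -5.07775906e-05]), 'tool_pos': array([0.2198527, 0.5845451, 0.2216842]), 'tcp_rot': array([-3.14009355e+00, -1.81348390e-04,  2.78177648e+00]), 'contact_force': array([-0.36420562,  0.3066698 , -0.13342989]), 'moment': array([ 0.0447304 , -0.03415608,  0.01095837]), 'gripper_force': 0.0, 'width': 0.08699316631793037}
scene0 418.68062224441746 -0.11112379987954422 [[-0.024, 0.825, -0.564, 1.084], [1.0, 0.017, -0.017, 0.021], [-0.004, -0.565, -0.825, 0.951], [0.0, 0.0, 0.0, 1.0]]
side0 511.851239875384 -0.18944918233848307 [[0.958, -0.17, 0.229, 0.244], [-0.284, -0.63, 0.723, -0.813], [0.022, -0.758, -0.652, 0.862], [0.0, 0.0, 0.0, 1.0]]
wrist0 331.9353404581252 -0.008050150590678712 [[0.353, 0.908, 0.228, 0.158], [0.936, -0.341, -0.088, 0.608], [-0.002, 0.244, -0.97, 0.383], [0.0, 0.0, 0.0, 1.0]]
```

View pics/s.png

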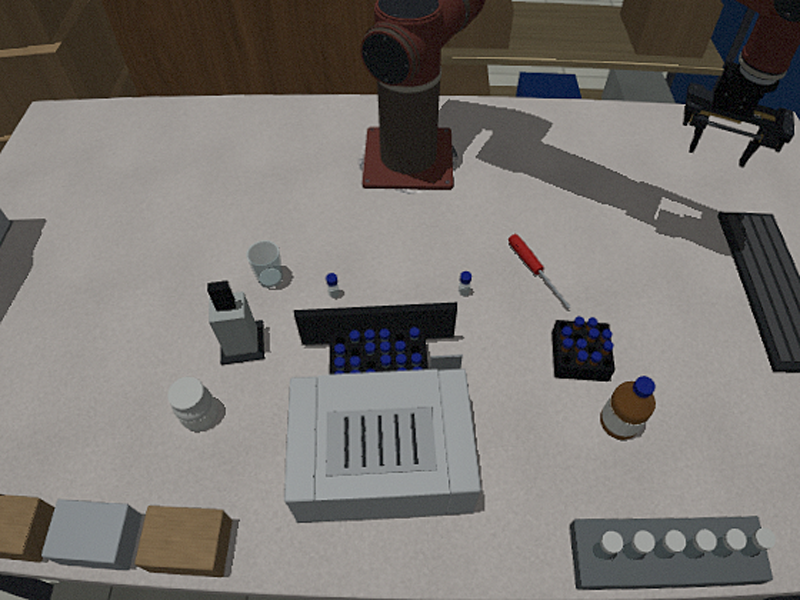

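View pics/d.png

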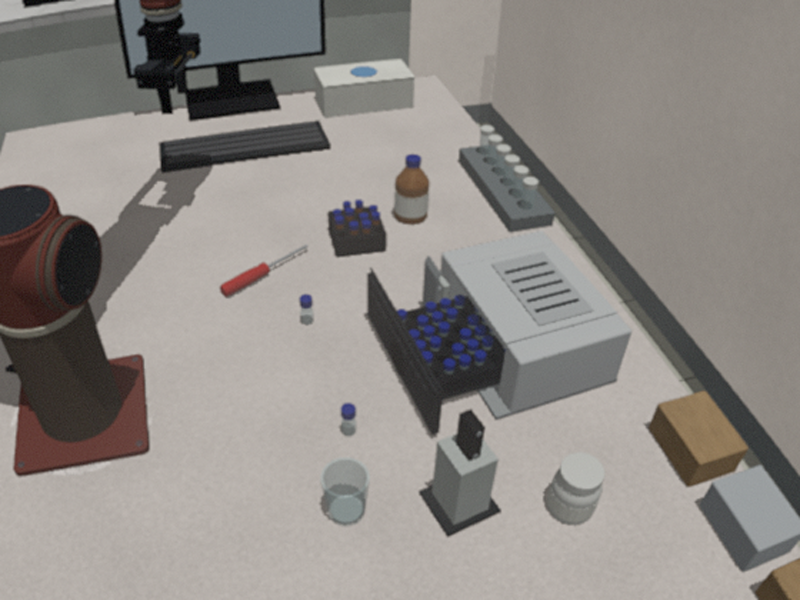

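The scene view shows the drawer open with its panel at about (295–457, 305–345), the stand with the gauge at (237, 320), and the sprung plate at (447, 360). The side view shows the same layout, with the stand at (465, 480). Next I'll enlarge both views.

```bash
python3 - <<'E'
from h import *
a=cv2.imread('pics/scene0.png')[195:345,142:342]
cv2.imwrite('pics/c1.png',cv2.resize(a,None,fx=4,fy=4,interpolation=cv2.INTER_CUBIC))
a=cv2.imread('pics/side0.png')[185:345,250:450]
cv2.imwrite('pics/c2.png',cv2.resize(a,None,fx=3.75,fy=3.75,interpolation=cv2.INTER_CUBIC))
E
```

```text
(no output)
```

View pics/c1.png

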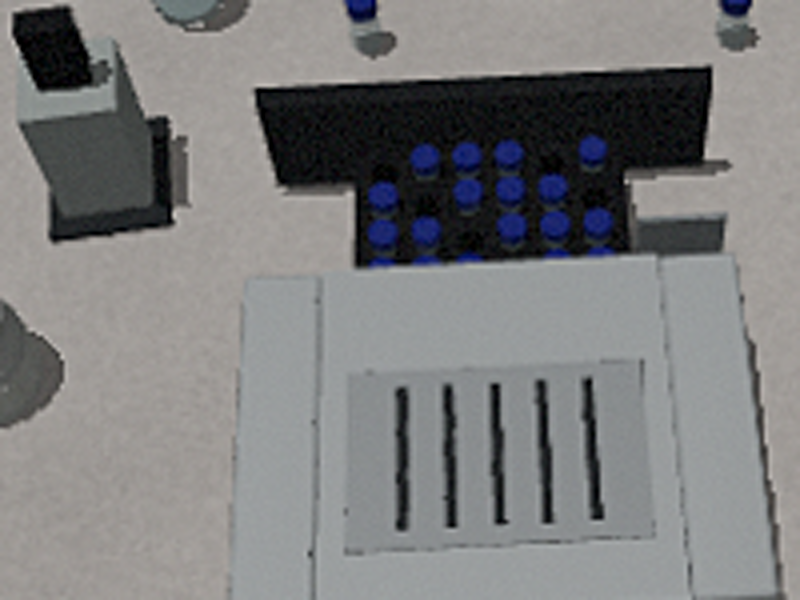

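View pics/c2.png

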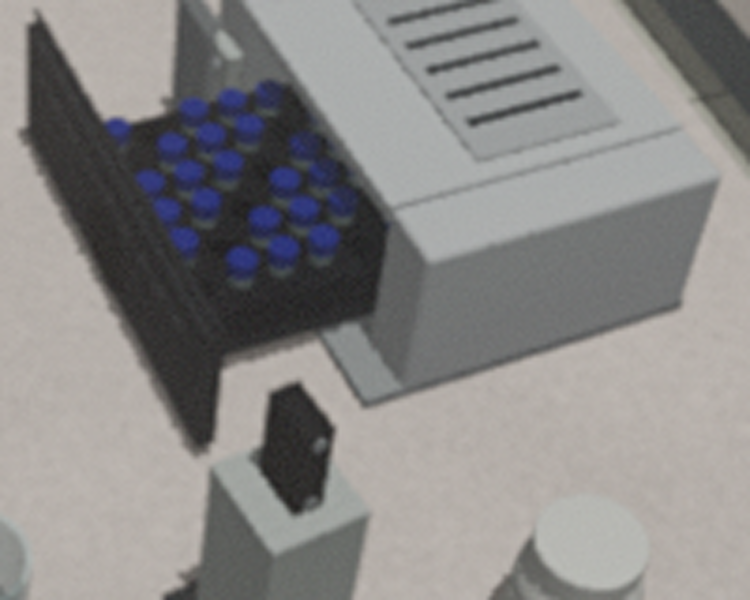

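```bash
cat > m1.py <<'E'
from h import *
from scipy.optimize import least_squares
s=lambda u,v:('scene0',142+u/4,195+v/4)
d=lambda u,v:('side0',250+u/3.75,185+v/3.75)
def fit(obs,x0):
    def f(p):
        c,sn=np.cos(p[2]),np.sin(p[2]); r=[]
        for (n,u,v),(X,Y,Z) in obs:
            r+=list(proj(n,[p[0]+c*X-sn*Y,p[1]+sn*X+c*Y,Z])[0]-[u,v])
        return np.array(r)
    q=least_squares(f,x0,loss='soft_l1'); return q.x,f(q.x).reshape(-1,2).round(1)
for n,u,v,z in [s(247,278)+(.116,),s(733,254)+(.116,),d(428,263)+(.116,),d(718,180)+(.116,),s(255,88)+(.115,),s(712,67)+(.115,),s(22,122)+(.12,),s(118,108)+(.12,),s(108,38)+(.12,),d(210,466)+(.12,),d(275,555)+(.12,),d(368,512)+(.12,),s(13,15)+(.18,),s(68,7)+(.18,),d(270,395)+(.18,),d(298,383)+(.18,),d(335,430)+(.18,),s(40,90)+(.12,),s(92,82)+(.12,)]:
    print(n,round(u),round(v),onz(n,u,v,z).round(4))
print('cooler',fit([(s(247,278),(.035,-.14,.116)),(s(733,254),(.035,.14,.116)),(d(428,263),(.035,-.14,.116)),(d(718,180),(.235,-.14,.116)),(s(232,600),(.2,-.14,.116))][:4],[.6,-.05,0]))
print('stand',fit([(s(22,122),(.0275,-.03,.12)),(s(118,108),(.0275,.03,.12)),(s(108,38),(-.0275,.03,.12)),(d(210,466),(-.0275,.03,.12)),(d(275,555),(-.0275,-.03,.12)),(d(368,512),(.0275,-.03,.12)),
 (s(68,7),(-.009,.017,.18)),(s(13,15),(-.009,-.017,.18)),(s(40,90),(.009,-.017,.12)),(s(92,82),(.009,.017,.12)),(d(298,383),(.009,.017,.18)),(d(335,430),(.009,-.017,.18)),(d(270,395),(-.009,.017,.18))],[.55,-.25,0]))
print('panel',fit([(s(255,88),(-.007,-.14,.115)),(s(712,67),(-.007,.14,.115)),(d(37,10),(-.007,.14,.115)),(d(222,350),(-.007,-.14,.115)),(s(278,187),(0,-.14,.012)),(d(207,452),(-.012,-.14,.012))],[.5,-.05,0]))
E
python3 m1.py
```

```text
scene0 204 264 [ 0.6461 -0.1717  0.116 ]
scene0 325 258 [0.6245 0.1024 0.116 ]
side0 364 255 [ 0.6404 -0.1792  0.116 ]
side0 441 233 [ 0.8331 -0.1652  0.116 ]
scene0 206 217 [ 0.5158 -0.1838  0.115 ]
scene0 320 212 [0.4944 0.0938 0.115 ]
scene0 148 226 [ 0.5469 -0.3211  0.12  ]
scene0 172 222 [ 0.5355 -0.264   0.12  ]
scene0 169 204 [ 0.4837 -0.2795  0.12  ]
side0 306 309 [ 0.4795 -0.2801  0.12  ]
side0 323 333 [ 0.4916 -0.3382  0.12  ]
side0 348 322 [ 0.5432 -0.3274  0.12  ]
scene0 145 199 [ 0.5115 -0.3174  0.18  ]
scene0 159 197 [ 0.5051 -0.2857  0.18  ]
side0 322 290 [ 0.5007 -0.2918  0.18  ]
side0 329 287 [ 0.5158 -0.2885  0.18  ]
side0 339 300 [ 0.522  -0.3195  0.18  ]
scene0 152 218 [ 0.5235 -0.3147  0.12  ]
scene0 165 216 [ 0.5169 -0.2835  0.12  ]
cooler (array([ 0.59758459, -0.03886546,  0.05978059]), array([[-1.8, -2.1],
       [ 0.3, -0.1],
       [-0.3, -1. ],
       [ 2.7, -0.8]]))
stand (array([ 0.51242111, -0.30268505,  0.20856249]), array([[-2. , -0.5],
       [-1.3, -0.9],
       [ 0.5, -1.4],
       [-0.3, -0.4],
       [-0. , -0.2],
       [ 1. , -0.7],
       [-0.5, -1.7],
       [-1.2, -1.5],
       [-1.2,  0.4],
       [-0.3,  0.3],
       [ 0.1, -2.1],
       [ 1. , -1.2],
       [-1.1, -1.6]]))
panel (array([ 0.51303409, -0.04789627,  0.08379604]), array([[-1.8,  0.6],
       [-1.1, -0. ],
       [-0. , -0.6],
       [-0.3, -7.6],
       [-1.4,  0.2],
       [-1.8, -1.3]]))
```

>>> {"fn": "arm_command", "kwargs": {"steps": [{"hand": -1, "az": -0.146}, {"hand": -1, "az": -0.146}, {"hand": -1, "az": -0.146}, {"hand": -1, "tx": -0.011, "ty": -0.05}, {"hand": -1, "tx": -0.011, "ty": -0.05}, {"hand": -1, "tx": -0.011, "ty": -0.05}, {"hand": -1, "tx": -0.011, "ty": -0.05}, {"hand": -1, "tx": -0.011, "ty": -0.05}, {"hand": -1, "tx": -0.011, "ty": -0.05}, {"hand": -1, "tx": -0.011, "ty": -0.05}, {"hand": -1, "tx": -0.011, "ty": -0.05}, {"hand": -1, "tx": -0.011, "ty": -0.05}, {"hand": -1, "tx": -0.011, "ty": -0.05}, {"hand": -1, "tx": -0.011, "ty": -0.05}, {"hand": -1, "tx": -0.011, "ty": -0.05}, {"hand": -1, "tx": -0.011, "ty": -0.05}, {"hand": -1}], "newtons": 40}}

```text
invalid input
```

```bash
python3 - <<'E'
from h import *
print(onz('scene0',142+362/4,195+10/4,.05).round(3),onz('scene0',142+735/4,195+10/4,.05).round(3))
o=arm.get_obs(); print(o['clock'],o['tool_pos'],o['tcp_rot'],o['contact_force'],o['width'])
E
```

```text
[ 0.406 -0.135  0.05 ] [0.401 0.116 0.05 ]
0.15 [0.2198527 0.5845451 0.2216842] [-3.14009355e+00 -1.81348390e-04  2.78177648e+00] [-0.36420562  0.3066698  -0.13342989] 0.08699316631793037
```

>>> {"fn": "arm_command", "kwargs": {"steps": [{"hand": -1, "tx": 0, "ty": 0, "tz": 0, "ax": 0, "ay": 0, "az": -0.146}, {"hand": -1, "tx": 0, "ty": 0, "tz": 0, "ax": 0, "ay": 0, "az": -0.146}, {"hand": -1, "tx": 0, "ty": 0, "tz": 0, "ax": 0, "ay": 0, "az": -0.146}], "newtons": 40}}

```text
clock: 0.52
tool_pos: [0.2199, 0.5847, 0.222]
tcp_rot: [-3.141, -0.0, -3.059]
contact_force: [-1.2, -0.4, 0.4]
width: 0.0644
gripper_force: 0.0
```

>>> {"fn": "arm_command", "kwargs": {"steps": [{"hand": -1, "tx": -0.011, "ty": -0.05, "tz": 0, "ax": 0, "ay": 0, "az": 0}, {"hand": -1, "tx": -0.011, "ty": -0.05, "tz": 0, "ax": 0, "ay": 0, "az": 0}, {"hand": -1, "tx": -0.011, "ty": -0.05, "tz": 0, "ax": 0, "ay": 0, "az": 0}, {"hand": -1, "tx": -0.011, "ty": -0.05, "tz": 0, "ax": 0, "ay": 0, "az": 0}, {"hand": -1, "tx": -0.011, "ty": -0.05, "tz": 0, "ax": 0, "ay": 0, "az": 0}, {"hand": -1, "tx": -0.011, "ty": -0.05, "tz": 0, "ax": 0, "ay": 0, "az": 0}, {"hand": -1, "tx": -0.011, "ty": -0.05, "tz": 0, "ax": 0, "ay": 0, "az": 0}, {"hand": -1, "tx": -0.011, "ty": -0.05, "tz": 0, "ax": 0, "ay": 0, "az": 0}, {"hand": -1, "tx": -0.011, "ty": -0.05, "tz": 0, "ax": 0, "ay": 0, "az": 0}, {"hand": -1, "tx": -0.011, "ty": -0.05, "tz": 0, "ax": 0, "ay": 0, "az": 0}, {"hand": -1, "tx": -0.011, "ty": -0.05, "tz": 0, "ax": 0, "ay": 0, "az": 0}, {"hand": -1, "tx": -0.011, "ty": -0.05, "tz": 0, "ax": 0, "ay": 0, "az": 0}, {"hand": -1, "tx": -0.011, "ty": -0.05, "tz": 0, "ax": 0, "ay": 0, "az": 0}, {"hand": -1, "tx": 0, "ty": 0, "tz": 0, "ax": 0, "ay": 0, "az": 0}]}}

```text
clock: 2.28
tool_pos: [0.4136, -0.0547, 0.2224]
tcp_rot: [-3.141, -0.0, -3.069]
contact_force: [-1.3, 1.3, -0.3]
width: 0.0003
gripper_force: 0.0
```

>>> {"fn": "arm_command", "kwargs": {"steps": [{"hand": -1, "tx": 0, "ty": 0, "tz": 0.041, "ax": 0, "ay": 0, "az": 0}, {"hand": -1, "tx": 0, "ty": 0, "tz": 0.041, "ax": 0, "ay": 0, "az": 0}, {"hand": -1, "tx": 0, "ty": 0, "tz": 0.041, "ax": 0, "ay": 0, "az": 0}, {"hand": -1, "tx": 0, "ty": 0, "tz": 0.041, "ax": 0, "ay": 0, "az": 0}, {"hand": -1, "tx": -0.03, "ty": 0, "tz": 0, "ax": 0, "ay": 0, "az": 0}, {"hand": -1, "tx": -0.02, "ty": 0, "tz": 0, "ax": 0, "ay": 0, "az": 0}, {"hand": -1, "tx": -0.01, "ty": 0, "tz": 0, "ax": 0, "ay": 0, "az": 0}, {"hand": -1, "tx": -0.01, "ty": 0, "tz": 0, "ax": 0, "ay": 0, "az": 0}, {"hand": -1, "tx": -0.01, "ty": 0, "tz": 0, "ax": 0, "ay": 0, "az": 0}, {"hand": -1, "tx": -0.01, "ty": 0, "tz": 0, "ax": 0, "ay": 0, "az": 0}, {"hand": -1, "tx": -0.01, "ty": 0, "tz": 0, "ax": 0, "ay": 0, "az": 0}]}}

```text
clock: 3.65
tool_pos: [0.5098, -0.0436, 0.058]
tcp_rot: [3.14, -0.008, -3.063]
contact_force: [-13.7, 0.0, 10.7]
width: 0.0005
gripper_force: 6.7
```

>>> {"fn": "arm_command", "kwargs": {"steps": [{"hand": -1, "tx": -0.01, "ty": 0, "tz": 0, "ax": 0, "ay": 0, "az": 0}, {"hand": -1, "tx": -0.01, "ty": 0, "tz": 0, "ax": 0, "ay": 0, "az": 0}, {"hand": -1, "tx": -0.01, "ty": 0, "tz": 0, "ax": 0, "ay": 0, "az": 0}, {"hand": -1, "tx": -0.01, "ty": 0, "tz": 0, "ax": 0, "ay": 0, "az": 0}, {"hand": -1, "tx": -0.005, "ty": 0, "tz": 0, "ax": 0, "ay": 0, "az": 0}, {"hand": -1, "tx": -0.005, "ty": 0, "tz": 0, "ax": 0, "ay": 0, "az": 0}, {"hand": -1, "tx": -0.003, "ty": 0, "tz": 0, "ax": 0, "ay": 0, "az": 0}]}}

```text
clock: 4.53
tool_pos: [0.5625, -0.0394, 0.058]
tcp_rot: [3.14, -0.008, -3.063]
contact_force: [-12.6, 1.3, 9.2]
width: 0.0005
gripper_force: 6.6
```

>>> {"fn": "arm_command", "kwargs": {"steps": [{"hand": -1, "tx": -0.003, "ty": 0, "tz": 0, "ax": 0, "ay": 0, "az": 0}, {"hand": -1, "tx": -0.003, "ty": 0, "tz": 0, "ax": 0, "ay": 0, "az": 0}, {"hand": -1, "tx": -0.003, "ty": 0, "tz": 0, "ax": 0, "ay": 0, "az": 0}]}}

```text
clock: 4.9
tool_pos: [0.5713, -0.0386, 0.058]
tcp_rot: [3.14, -0.008, -3.063]
contact_force: [-13.1, 1.0, 8.6]
width: 0.0005
gripper_force: 6.6
```

>>> {"fn": "arm_command", "kwargs": {"steps": [{"hand": -1, "tx": -0.003, "ty": 0, "tz": 0, "ax": 0, "ay": 0, "az": 0}, {"hand": -1, "tx": -0.002, "ty": 0, "tz": 0, "ax": 0, "ay": 0, "az": 0}, {"hand": -1, "tx": -0.002, "ty": 0, "tz": 0, "ax": 0, "ay": 0, "az": 0}]}}

```text
clock: 5.28
tool_pos: [0.5725, -0.0385, 0.0579]
tcp_rot: [3.139, -0.021, -3.062]
contact_force: [-43.4, -2.4, 32.2]
width: 0.0011
gripper_force: 21.7
```

>>> {"fn": "arm_command", "kwargs": {"steps": [{"hand": -1, "tx": 0.015, "ty": 0, "tz": 0, "ax": 0, "ay": 0, "az": 0}, {"hand": -1, "tx": 0.015, "ty": 0, "tz": 0, "ax": 0, "ay": 0, "az": 0}, {"hand": -1, "tx": 0, "ty": 0, "tz": -0.048, "ax": 0, "ay": 0, "az": 0}, {"hand": -1, "tx": 0, "ty": 0, "tz": -0.048, "ax": 0, "ay": 0, "az": 0}, {"hand": -1, "tx": 0, "ty": 0, "tz": -0.048, "ax": 0, "ay": 0, "az": 0}, {"hand": -1, "tx": -0.028, "ty": 0.027, "tz": 0, "ax": 0, "ay": 0, "az": 0}, {"hand": -1, "tx": -0.028, "ty": 0.027, "tz": 0, "ax": 0, "ay": 0, "az": 0}, {"hand": -1, "tx": -0.028, "ty": 0.027, "tz": 0, "ax": 0, "ay": 0, "az": 0}, {"hand": -1, "tx": -0.028, "ty": 0.026, "tz": 0, "ax": 0, "ay": 0, "az": 0}, {"hand": -1, "tx": 0, "ty": 0, "tz": 0, "ax": 0, "ay": 0, "az": 0}, {"hand": -1, "tx": 0, "ty": 0, "tz": 0, "ax": 0, "ay": 0, "az": 0}]}}

```text
clock: 6.65
tool_pos: [0.6547, 0.0742, 0.2022]
tcp_rot: [-3.141, -0.001, -3.063]
contact_force: [-0.6, -0.4, 0.1]
width: 0.0005
gripper_force: 0.0
```

```bash
python3 - <<'E'
from h import *
snap('wrist','w1.png'); snap('scene','sc1.png'); snap('side','sd1.png')
print(arm.get_obs()['tool_pos'], proj('w1',[[.5935,.0745,.106]]))
a=cv2.imread('pics/w1.png'); cv2.imwrite('pics/w1v.png',cv2.resize(a,(800,600),interpolation=cv2.INTER_CUBIC))
E
```

```text
[0.65473739 0.07352136 0.20264209] [[285.00378106 133.23042628]]
```

View pics/w1v.png

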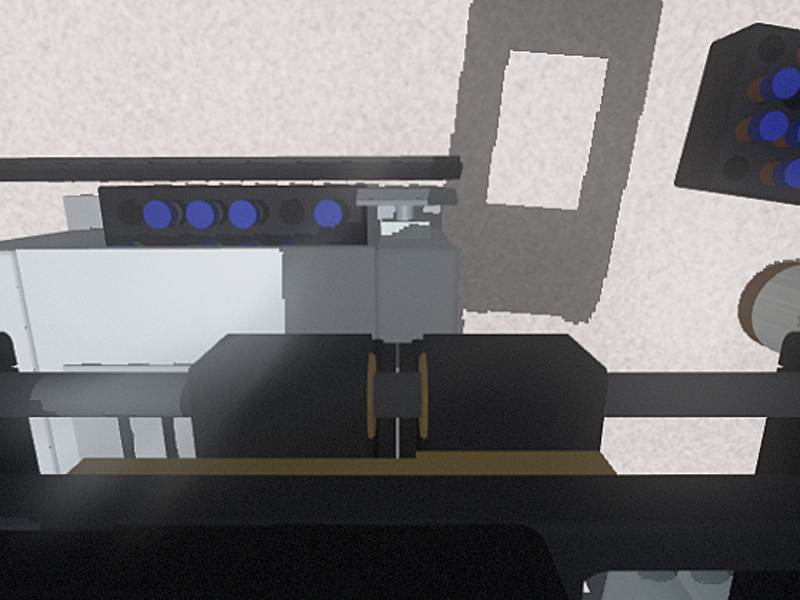

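The wrist view shows the panel edge at rows 157–181, ending at column 460. The sprung plate sits behind it at (357–457, 188–205). I'll enlarge that corner.

```bash
python3 - <<'E'
from h import *
a=cv2.imread('pics/w1.png')[95:200,200:340]; a=cv2.convertScaleAbs(a,alpha=1.6,beta=20)
cv2.imwrite('pics/w1c.png',cv2.resize(a,None,fx=5.7,fy=5.7,interpolation=cv2.INTER_CUBIC))
E
```

```text
(no output)
```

View pics/w1c.png

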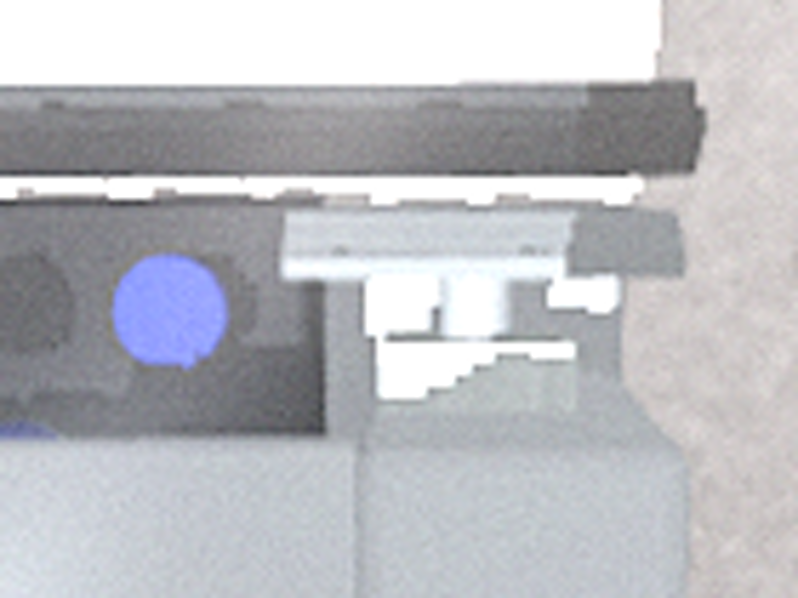

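The crop shows the panel's inner edge at row 175 and its outer edge at row 82, with the left end at column 692. The plate's lip spans rows 210–275 and columns 283–683. The housing front edge is at row 440 and its left end at column 688.

```bash
cat > m2.py <<'E'
from h import *
w=lambda u,v:('w1',200+u/5.7,95+v/5.7)
for t,u,v,z in [('panel in',20,175,.106),('panel in',485,175,.106),('panel in L',692,172,.106),('panel out L',692,82,.106),('panel out',20,88,.106),('plate thr L',683,210,.106),('plate thr R',283,210,.106),('plate lip back L',683,275,.115),('plate lip back R',283,275,.115),('housing',20,440,.116),('housing',340,440,.116),('hous L',688,560,.116),('dark',485,200,.106)]:
    print(t,onz(*w(u,v),z).round(4))
print('cam',load('w1')[2][:3,3])
E
python3 m2.py
```

```text
panel in [0.5927 0.0128 0.106 ]
panel in [0.588  0.0741 0.106 ]
panel in L [0.5855 0.1014 0.106 ]
panel out L [0.5741 0.1001 0.106 ]
panel out [0.5817 0.0125 0.106 ]
plate thr L [0.5904 0.1007 0.106 ]
plate thr R [0.5946 0.0477 0.106 ]
plate lip back L [0.5985 0.1005 0.115 ]
plate lip back R [0.6025 0.0489 0.115 ]
housing [0.6264 0.0158 0.116 ]
housing [0.6232 0.0577 0.116 ]
hous L [0.6356 0.1051 0.116 ]
dark [0.5912 0.0744 0.106 ]
cam [0.58925101 0.0688937  0.36403781]
```

>>> {"fn": "arm_command", "kwargs": {"steps": [{"hand": -1, "tx": 0.018, "ty": -0.048, "tz": -0.012, "ax": 0, "ay": 0, "az": 0}, {"hand": -1, "tx": 0.018, "ty": -0.048, "tz": -0.012, "ax": 0, "ay": 0, "az": 0}, {"hand": -1, "tx": 0.018, "ty": -0.048, "tz": -0.012, "ax": 0, "ay": 0, "az": 0}, {"hand": -1, "tx": 0.018, "ty": -0.048, "tz": -0.012, "ax": 0, "ay": 0, "az": 0}, {"hand": -1, "tx": 0.018, "ty": -0.048, "tz": 0, "ax": 0, "ay": 0, "az": 0}, {"hand": -1, "tx": 0.018, "ty": -0.048, "tz": 0, "ax": 0, "ay": 0, "az": 0}, {"hand": -1, "tx": 0.018, "ty": -0.048, "tz": 0, "ax": 0, "ay": 0, "az": 0}, {"hand": -1, "tx": 0.018, "ty": -0.048, "tz": 0, "ax": 0, "ay": 0, "az": 0}, {"hand": 1, "tx": 0.018, "ty": -0.048, "tz": 0, "ax": 0, "ay": 0, "az": 0}, {"hand": 1, "tx": 0, "ty": 0, "tz": 0, "ax": 0, "ay": 0, "az": 0.18}, {"hand": 1, "tx": 0, "ty": 0, "tz": 0, "ax": 0, "ay": 0, "az": 0.18}, {"hand": 1, "tx": 0, "ty": 0, "tz": 0, "ax": 0, "ay": 0, "az": 0.18}, {"hand": 1, "tx": 0, "ty": 0, "tz": 0, "ax": 0, "ay": 0, "az": 0.18}, {"hand": 1, "tx": 0, "ty": 0, "tz": 0, "ax": 0, "ay": 0, "az": 0.18}, {"hand": 1, "tx": 0, "ty": 0, "tz": 0, "ax": 0, "ay": 0, "az": 0.18}, {"hand": 1, "tx": 0, "ty": 0, "tz": 0, "ax": 0, "ay": 0, "az": 0.18}, {"hand": 1, "tx": 0, "ty": 0, "tz": 0, "ax": 0, "ay": 0, "az": 0.18}, {"hand": 1, "tx": 0, "ty": 0, "tz": 0, "ax": 0, "ay": 0, "az": 0}, {"hand": 1, "tx": 0, "ty": 0, "tz": 0, "ax": 0, "ay": 0, "az": 0}]}}

```text
clock: 9.18
tool_pos: [0.5271, -0.3692, 0.2508]
tcp_rot: [3.142, 0.0, 1.783]
contact_force: [-0.6, 0.0, -0.7]
width: 0.0867
gripper_force: 0.0
```

```bash
python3 - <<'E'
from h import *
snap('wrist','w2.png')
o=arm.get_obs();print(o['tool_pos'],o['tcp_rot'],o['contact_force'], proj('w2',[.512,-.303,.15]))
u,v=proj('w2',[.512,-.303,.15])[0].astype(int); print(u,v)
a=cv2.imread('pics/w2.png')[max(v-65,0):v+65,max(u-85,0):u+85]; a=cv2.convertScaleAbs(a,alpha=1.6,beta=20)
print(max(u-85,0),max(v-65,0))
cv2.imwrite('pics/w2c.png',cv2.resize(a,None,fx=4.6,fy=4.6,interpolation=cv2.INTER_CUBIC))
E
```

```text
[ 0.52720152 -0.36910649  0.25069343] [3.14151914e+00 1.43128354e-04 1.78216127e+00] [ 0.01633224  0.16425789 -0.17080088] [[276.1629483  123.91875575]]
276 123
191 58
```

View pics/w2c.png

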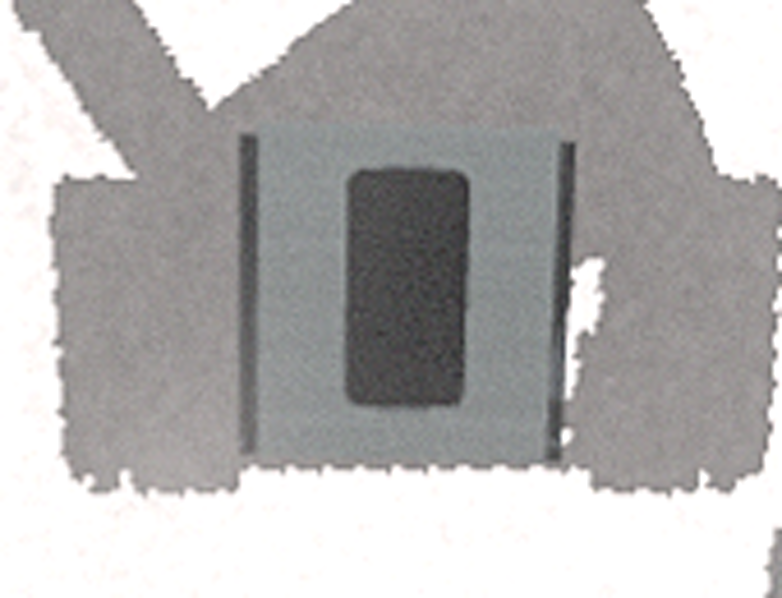

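The gauge handle top shows at (346–468, 168–406) in the crop, with the stand top around it at (257–556, 128–462). Nothing blocks the view.

```bash
python3 - <<'E'
from h import *
w=lambda u,v:('w2',191+u/4.6,58+v/4.6)
def rect(pts,z):
    P=np.array([onz(*w(u,v),z)[:2] for u,v in pts]) # TL TR BR BL
    c=P.mean(0); e=(P[1]+P[2]-P[0]-P[3])/2; f=(P[0]+P[1]-P[2]-P[3])/2
    print('c',c.round(4),'short',np.hypot(*e).round(4),np.arctan2(e[1],e[0]).round(3),'long',np.hypot(*f).round(4),(np.arctan2(f[1],f[0])-np.pi/2).round(3))
rect([(346,168),(469,168),(464,406),(345,406)],.18)
rect([(257,127),(560,130),(548,462),(257,462)],.12)
E
```

```text
c [ 0.5138 -0.3008] short 0.0178 0.211 long 0.0339 0.199
c [ 0.5142 -0.3016] short 0.0551 0.207 long 0.0599 0.194
```

>>> {"fn": "arm_command", "kwargs": {"steps": [{"hand": 1, "tx": 0.035, "ty": 0.0014, "tz": 0, "ax": 0, "ay": 0, "az": 0.008}, {"hand": 1, "tx": 0.0345, "ty": 0, "tz": 0, "ax": 0, "ay": 0, "az": 0}, {"hand": 1, "tx": 0, "ty": 0, "tz": 0.045, "ax": 0, "ay": 0, "az": 0}, {"hand": 1, "tx": 0, "ty": 0, "tz": 0.045, "ax": 0, "ay": 0, "az": 0}, {"hand": 1, "tx": 0, "ty": 0, "tz": 0.027, "ax": 0, "ay": 0, "az": 0}, {"hand": 1, "tx": 0, "ty": 0, "tz": 0, "ax": 0, "ay": 0, "az": 0}, {"hand": -1, "tx": 0, "ty": 0, "tz": 0, "ax": 0, "ay": 0, "az": 0}, {"hand": -1, "tx": 0, "ty": 0, "tz": 0, "ax": 0, "ay": 0, "az": 0}, {"hand": -1, "tx": 0, "ty": 0, "tz": 0, "ax": 0, "ay": 0, "az": 0}, {"hand": -1, "tx": 0, "ty": 0, "tz": 0, "ax": 0, "ay": 0, "az": 0}, {"hand": -1, "tx": 0, "ty": 0, "tz": 0, "ax": 0, "ay": 0, "az": 0}, {"hand": -1, "tx": 0, "ty": 0, "tz": 0, "ax": 0, "ay": 0, "az": 0}], "newtons": 30}}

```text
clock: 10.72
tool_pos: [0.5147, -0.3006, 0.1336]
tcp_rot: [-3.142, 0.0, 1.772]
contact_force: [0.7, -0.1, 0.4]
width: 0.035
gripper_force: 0.0
```

>>> {"fn": "arm_command", "kwargs": {"steps": [{"hand": -1, "tx": 0, "ty": 0, "tz": 0, "ax": 0, "ay": 0, "az": 0}, {"hand": -1, "tx": 0, "ty": 0, "tz": 0, "ax": 0, "ay": 0, "az": 0}, {"hand": -1, "tx": 0, "ty": 0, "tz": 0, "ax": 0, "ay": 0, "az": 0}, {"hand": -1, "tx": 0, "ty": 0, "tz": 0, "ax": 0, "ay": 0, "az": 0}]}}

```text
clock: 11.22
tool_pos: [0.5147, -0.3006, 0.1334]
tcp_rot: [-3.141, -0.0, 1.772]
contact_force: [-0.3, 0.0, 0.3]
width: 0.0176
gripper_force: 30.0
```

>>> {"fn": "arm_command", "kwargs": {"steps": [{"hand": -1, "tx": 0, "ty": 0, "tz": -0.02, "ax": 0, "ay": 0, "az": 0}, {"hand": -1, "tx": 0, "ty": 0, "tz": -0.045, "ax": 0, "ay": 0, "az": 0}, {"hand": -1, "tx": 0, "ty": 0, "tz": -0.045, "ax": 0, "ay": 0, "az": 0}, {"hand": -1, "tx": 0, "ty": 0, "tz": -0.045, "ax": 0, "ay": 0, "az": 0}, {"hand": -1, "tx": 0, "ty": 0, "tz": 0, "ax": 0, "ay": 0, "az": 0.12}, {"hand": -1, "tx": 0.0459, "ty": 0.0132, "tz": 0, "ax": 0, "ay": 0, "az": 0}, {"hand": -1, "tx": 0.0459, "ty": 0.0132, "tz": 0, "ax": 0, "ay": 0, "az": 0}, {"hand": -1, "tx": 0.0459, "ty": 0.0132, "tz": 0, "ax": 0, "ay": 0, "az": 0}, {"hand": -1, "tx": 0.0459, "ty": 0.0132, "tz": 0, "ax": 0, "ay": 0, "az": 0}, {"hand": -1, "tx": 0.0459, "ty": 0.0132, "tz": 0, "ax": 0, "ay": 0, "az": 0}, {"hand": -1, "tx": 0.0459, "ty": 0.0132, "tz": 0, "ax": 0, "ay": 0, "az": 0}, {"hand": -1, "tx": 0.0459, "ty": 0.0132, "tz": 0, "ax": 0, "ay": 0, "az": 0}, {"hand": -1, "tx": 0.0459, "ty": 0.0132, "tz": 0, "ax": 0, "ay": 0, "az": 0}, {"hand": -1, "tx": 0, "ty": 0, "tz": 0, "ax": 0, "ay": 0, "az": 0}, {"hand": -1, "tx": 0, "ty": 0, "tz": 0, "ax": 0, "ay": 0, "az": 0}, {"hand": -1, "tx": 0, "ty": 0, "tz": 0, "ax": 0, "ay": 0, "az": 0}], "newtons": 40}}

```text
clock: 13.22
tool_pos: [0.5903, 0.0728, 0.2891]
tcp_rot: [3.141, 0.0, 1.65]
contact_force: [0.1, 0.7, -1.1]
width: 0.0177
gripper_force: 40.0
```

```bash
python3 - <<'E'
from h import *
snap('wrist','w3.png'); snap('side','sd3.png')
o=arm.get_obs();print(o['clock'],o['tool_pos'],o['tcp_rot'],o['contact_force'],o['width'],o['gripper_force'])
p=o['tool_pos']; print(proj('w3',[p[0],p[1],p[2]-.1234]),proj('w3',[.590,.0741,.106]))
a=cv2.imread('pics/w3.png'); a=cv2.convertScaleAbs(a,alpha=1.5,beta=15); b=cv2.imread('pics/sd3.png')
cv2.imwrite('pics/w3v.png',cv2.resize(a,(800,600),interpolation=cv2.INTER_CUBIC))
E
```

```text
13.325 [0.59027541 0.07278054 0.28884532] [3.14134261e+00 1.76644940e-04 1.65009079e+00] [-0.17731925 -0.90012981 -0.7221679 ] 0.017631808763561074 39.999720649793744
[[277.22510901 203.55974414]] [[277.10927249 189.6103939 ]]
```

View pics/w3v.png

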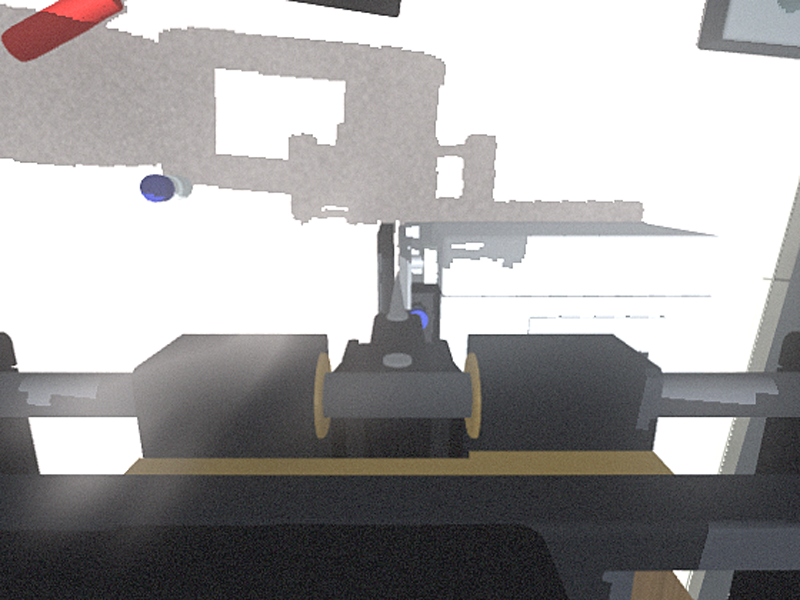

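The wrist view shows the panel at columns 378–396 and the leaf below the handle at (397, 315) pointing up toward the gap. I'll enlarge it.

```bash
python3 - <<'E'
from h import *
a=cv2.imread('pics/w3.png')[147:232,235:325]
a=cv2.resize(a,None,fx=7,fy=7,interpolation=cv2.INTER_CUBIC)
for X,c in [([.588,.0741,.106],(0,255,0)),([.5925,.0741,.106],(0,255,255)),([.5903,.0728,.1654],(0,0,255))]:
    u,v=proj('w3',X)[0]; cv2.circle(a,(int((u-235)*7),int((v-147)*7)),3,c,-1)
cv2.imwrite('pics/w3c.png',a)
E
```

```text
(no output)
```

View pics/w3c.png

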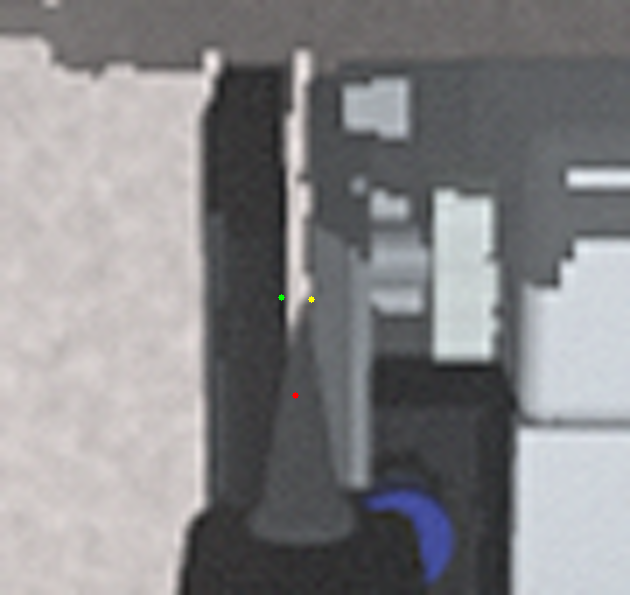

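>>> {"fn": "arm_command", "kwargs": {"steps": [{"hand": -1, "tx": 0.0012, "ty": 0, "tz": 0.025, "ax": 0, "ay": 0, "az": 0}, {"hand": -1, "tx": 0, "ty": 0, "tz": 0.02, "ax": 0, "ay": 0, "az": 0}, {"hand": -1, "tx": 0, "ty": 0, "tz": 0.008, "ax": 0, "ay": 0, "az": 0}, {"hand": -1, "tx": 0, "ty": 0, "tz": 0.006, "ax": 0, "ay": 0, "az": 0}, {"hand": -1, "tx": 0, "ty": 0, "tz": 0.006, "ax": 0, "ay": 0, "az": 0}, {"hand": -1, "tx": 0, "ty": 0, "tz": 0.006, "ax": 0, "ay": 0, "az": 0}]}}

```text
clock: 14.08
tool_pos: [0.5905, 0.0752, 0.2178]
tcp_rot: [3.141, 0.0, 1.652]
contact_force: [-0.7, -0.6, -0.9]
width: 0.0177
gripper_force: 40.0
```

>>> {"fn": "arm_command", "kwargs": {"steps": [{"hand": -1, "tx": 0, "ty": 0, "tz": 0.003, "ax": 0, "ay": 0, "az": 0}, {"hand": -1, "tx": 0, "ty": 0, "tz": 0.003, "ax": 0, "ay": 0, "az": 0}, {"hand": -1, "tx": 0, "ty": 0, "tz": 0.003, "ax": 0, "ay": 0, "az": 0}, {"hand": -1, "tx": 0, "ty": 0, "tz": 0.003, "ax": 0, "ay": 0, "az": 0}, {"hand": -1, "tx": 0, "ty": 0, "tz": 0, "ax": 0, "ay": 0, "az": 0}, {"hand": -1, "tx": 0, "ty": 0, "tz": 0, "ax": 0, "ay": 0, "az": 0}]}}

```text
clock: 14.82
tool_pos: [0.5902, 0.0752, 0.2056]
tcp_rot: [3.141, -0.0, 1.652]
contact_force: [0.5, 0.3, -1.0]
width: 0.0177
gripper_force: 40.0
```

```bash
cat > f.py <<'E'
from h import *
F=[]
for i in range(4):
    arm.camera('side'); F.append(arm.get_obs()['contact_force'])
o=arm.get_obs(); print(o['clock'],o['tool_pos'].round(4),o['tcp_rot'].round(4),np.mean(F,0).round(2),np.std(F,0).round(2),np.array(o['moment']).round(3),'tip',(o['tool_pos'][2]-.1234).round(4))
E
python3 f.py
```

```text
15.025 [0.5903 0.0751 0.2057] [3.1413 0.     1.6518] [-0.29  0.02 -0.86] [0.34 0.32 0.33] [-0.155  0.08   0.019] tip 0.0823
```

>>> {"fn": "arm_command", "kwargs": {"steps": [{"hand": -1, "tx": 0, "ty": 0, "tz": 0.003, "ax": 0, "ay": 0, "az": 0}, {"hand": -1, "tx": 0, "ty": 0, "tz": 0.003, "ax": 0, "ay": 0, "az": 0}, {"hand": -1, "tx": 0, "ty": 0, "tz": 0.003, "ax": 0, "ay": 0, "az": 0}, {"hand": -1, "tx": 0, "ty": 0, "tz": 0, "ax": 0, "ay": 0, "az": 0}]}}

```text
clock: 15.52
tool_pos: [0.5899, 0.0752, 0.196]
tcp_rot: [-3.141, -0.0, 1.652]
contact_force: [-0.4, -1.6, -0.5]
width: 0.0177
gripper_force: 40.0
```

```bash
python3 f.py
```

```text
15.725 [0.5903 0.0752 0.1967] [3.1414 0.     1.6518] [ 0.03  0.42 -0.85] [0.27 0.33 0.21] [-0.046 -0.002  0.024] tip 0.0733
```

>>> {"fn": "arm_command", "kwargs": {"steps": [{"hand": -1, "tx": 0, "ty": 0, "tz": 0.003, "ax": 0, "ay": 0, "az": 0}, {"hand": -1, "tx": 0, "ty": 0, "tz": 0.002, "ax": 0, "ay": 0, "az": 0}, {"hand": -1, "tx": 0, "ty": 0, "tz": 0, "ax": 0, "ay": 0, "az": 0}]}}

```text
clock: 16.1
tool_pos: [0.59, 0.0751, 0.1912]
tcp_rot: [-3.141, -0.0, 1.652]
contact_force: [0.7, 0.2, -1.5]
width: 0.0177
gripper_force: 40.0
```

```bash
python3 f.py
```

```text
16.3 [0.5902 0.0751 0.1916] [3.1415 0.     1.6518] [ 0.37  0.18 -0.76] [0.11 0.85 0.72] [-0.098  0.082  0.011] tip 0.0682
```

Depth is 38 mm and the leaf isn't touching yet, which fits the wide gap of about 4.5 mm that I measured.

>>> {"fn": "arm_command", "kwargs": {"steps": [{"hand": -1, "tx": 0, "ty": 0, "tz": 0.002, "ax": 0, "ay": 0, "az": 0}, {"hand": -1, "tx": 0, "ty": 0, "tz": 0.002, "ax": 0, "ay": 0, "az": 0}, {"hand": -1, "tx": 0, "ty": 0, "tz": 0.002, "ax": 0, "ay": 0, "az": 0}, {"hand": -1, "tx": 0, "ty": 0, "tz": 0, "ax": 0, "ay": 0, "az": 0}]}}

```text
clock: 16.8
tool_pos: [0.59, 0.0751, 0.1852]
tcp_rot: [-3.141, -0.0, 1.652]
contact_force: [-0.1, -0.7, -0.5]
width: 0.0179
gripper_force: 40.0
```

```bash
python3 f.py
```

```text
17.0 [0.5902 0.0751 0.1856] [-3.1416  0.      1.6518] [-0.64 -0.15 -1.2 ] [1.03 0.38 0.38] [-0.118  0.069  0.005] tip 0.0622
```

>>> {"fn": "arm_command", "kwargs": {"steps": [{"hand": -1, "tx": 0, "ty": 0, "tz": 0.002, "ax": 0, "ay": 0, "az": 0}, {"hand": -1, "tx": 0, "ty": 0, "tz": 0.002, "ax": 0, "ay": 0, "az": 0}, {"hand": -1, "tx": 0, "ty": 0, "tz": 0, "ax": 0, "ay": 0, "az": 0}]}}

```text
clock: 17.38
tool_pos: [0.59, 0.0751, 0.1812]
tcp_rot: [-3.141, -0.0, 1.652]
contact_force: [0.3, -0.7, -1.6]
width: 0.0176
gripper_force: 40.0
```

```bash
python3 f.py
```

```text
17.575 [0.59   0.0751 0.1813] [-3.1412 -0.      1.6518] [ 0.02  0.29 -2.  ] [0.3  0.55 0.33] [-0.063  0.051 -0.021] tip 0.0579
```

```bash
python3 f.py
```

```text
17.775 [0.5901 0.0752 0.1815] [-3.1414 -0.      1.6518] [ 0.18 -0.5  -1.44] [0.2  0.27 0.65] [-0.095  0.087 -0.018] tip 0.0581
```

>>> {"fn": "arm_command", "kwargs": {"steps": [{"hand": -1, "tx": 0, "ty": 0, "tz": 0.002, "ax": 0, "ay": 0, "az": 0}, {"hand": -1, "tx": 0, "ty": 0, "tz": 0.001, "ax": 0, "ay": 0, "az": 0}, {"hand": -1, "tx": 0, "ty": 0, "tz": 0, "ax": 0, "ay": 0, "az": 0}]}}

```text
clock: 18.15
tool_pos: [0.5903, 0.0751, 0.1787]
tcp_rot: [3.141, 0.0, 1.652]
contact_force: [0.3, -0.1, 0.2]
width: 0.0183
gripper_force: 40.0
```

```bash
python3 f.py; python3 f.py
```

```text
18.35 [0.5903 0.0752 0.1787] [3.1413 0.     1.6518] [-0.06  0.35  0.47] [0.53 0.67 0.45] [-0.145  0.056  0.024] tip 0.0553
18.55 [0.5903 0.0752 0.1787] [3.1414 0.     1.6518] [0.03 0.11 1.09] [0.33 0.56 0.65] [-0.157  0.088  0.024] tip 0.0553
```

First touch came at about 49 mm depth, and the drag is now about 1.7 N. I'll go on gently.

>>> {"fn": "arm_command", "kwargs": {"steps": [{"hand": -1, "tx": 0, "ty": 0, "tz": 0.001, "ax": 0, "ay": 0, "az": 0}, {"hand": -1, "tx": 0, "ty": 0, "tz": 0.001, "ax": 0, "ay": 0, "az": 0}, {"hand": -1, "tx": 0, "ty": 0, "tz": 0.001, "ax": 0, "ay": 0, "az": 0}, {"hand": -1, "tx": 0, "ty": 0, "tz": 0.001, "ax": 0, "ay": 0, "az": 0}, {"hand": -1, "tx": 0, "ty": 0, "tz": 0, "ax": 0, "ay": 0, "az": 0}]}}

```text
clock: 19.18
tool_pos: [0.5902, 0.0752, 0.1745]
tcp_rot: [-3.142, 0.0, 1.652]
contact_force: [1.1, -0.4, 1.4]
width: 0.0178
gripper_force: 40.0
```

```bash
python3 f.py; python3 f.py
```

```text
19.375 [0.5902 0.0751 0.1745] [-3.1415  0.      1.6518] [-0.09 -0.08  1.54] [0.43 0.18 0.75] [-0.104  0.067 -0.008] tip 0.0511
19.575 [0.5902 0.0751 0.1745] [-3.1415  0.      1.6518] [0.21 0.02 2.09] [0.49 1.   0.5 ] [-0.033  0.056  0.011] tip 0.0511
```

>>> {"fn": "arm_command", "kwargs": {"steps": [{"hand": -1, "tx": 0, "ty": 0, "tz": 0.001, "ax": 0, "ay": 0, "az": 0}, {"hand": -1, "tx": 0, "ty": 0, "tz": 0.001, "ax": 0, "ay": 0, "az": 0}, {"hand": -1, "tx": 0, "ty": 0, "tz": 0.001, "ax": 0, "ay": 0, "az": 0}, {"hand": -1, "tx": 0, "ty": 0, "tz": 0.001, "ax": 0, "ay": 0, "az": 0}, {"hand": -1, "tx": 0, "ty": 0, "tz": 0, "ax": 0, "ay": 0, "az": 0}]}}

```text
clock: 20.2
tool_pos: [0.5902, 0.0751, 0.1705]
tcp_rot: [3.142, 0.0, 1.652]
contact_force: [0.4, 0.2, 3.9]
width: 0.0178
gripper_force: 40.0
```

```bash
python3 f.py; python3 f.py
```

```text
20.4 [0.5902 0.0751 0.1706] [3.1415e+00 1.0000e-04 1.6518e+00] [ 0.08 -0.29  3.46] [0.54 0.35 0.29] [-0.054  0.125  0.034] tip 0.0472
20.6 [0.5902 0.0752 0.1705] [-3.1416 -0.      1.6518] [-0.1  -0.04  3.35] [0.69 0.46 0.24] [-0.076  0.034 -0.027] tip 0.0471
```

>>> {"fn": "arm_command", "kwargs": {"steps": [{"hand": -1, "tx": 0, "ty": 0, "tz": 0.001, "ax": 0, "ay": 0, "az": 0}, {"hand": -1, "tx": 0, "ty": 0, "tz": 0.0005, "ax": 0, "ay": 0, "az": 0}, {"hand": -1, "tx": 0, "ty": 0, "tz": 0, "ax": 0, "ay": 0, "az": 0}, {"hand": -1, "tx": 0, "ty": 0, "tz": 0, "ax": 0, "ay": 0, "az": 0}]}}

```text
clock: 21.1
tool_pos: [0.5902, 0.0751, 0.1691]
tcp_rot: [3.142, 0.0, 1.652]
contact_force: [-0.8, 0.3, 4.1]
width: 0.0178
gripper_force: 40.0
```

```bash
python3 f.py; python3 f.py; python3 - <<'E'
from h import *
snap('wrist','w4.png'); snap('side','sd4.png')
a=cv2.imread('pics/w4.png')[100:240,200:340]; b=cv2.imread('pics/sd4.png')[120:260,270:410]
im=np.hstack([cv2.resize(x,(400,400),interpolation=cv2.INTER_CUBIC) for x in (a,b)])
cv2.imwrite('pics/f4.png',cv2.convertScaleAbs(im,alpha=1.4,beta=15))
E
```

```text
21.3 [0.5902 0.0751 0.1691] [3.1415 0.     1.6518] [-0.23  0.06  4.07] [0.48 0.31 0.46] [-0.083  0.056  0.01 ] tip 0.0457
21.5 [0.5902 0.0752 0.1691] [ 3.1415 -0.      1.6518] [0.04 0.05 4.19] [0.19 0.39 0.23] [-0.08   0.068  0.052] tip 0.0457
```

View pics/f4.png

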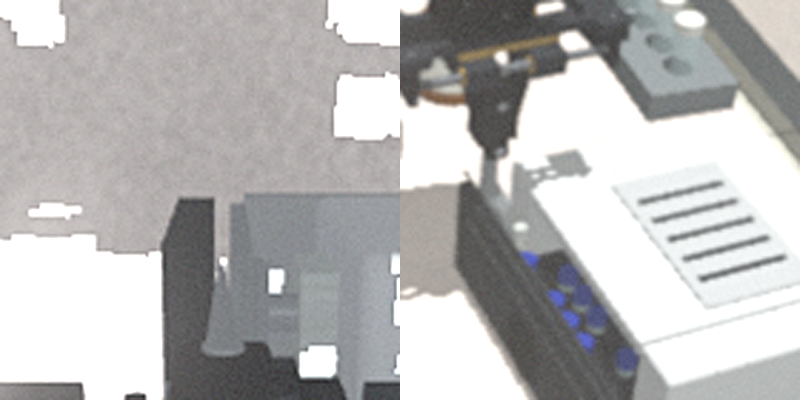

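The picture shows the leaf in the gap between the panel (columns 165–215) and the plate (about column 232). The drawer is still shut and the gauge is upright. Drag is 4.1 N plus the gauge's weight of about 0.85 N, so roughly 5 N.

```bash
python3 -c "
from rig import arm
print(arm.job_done())"
```

```text
the job is handed in; nothing more can be done
None
```

The drawer is pushed shut, though the push peaked at about 43 N of horizontal fingertip force at the stop; the gauge leaf sits about 60 mm down the gap at roughly 5 N of drag, held upright, and the job was handed in at about 22 s with no verdict shown.

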